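Stack the washed sample totes off the draining rack

ROBOT

A 6-joint arm with a two-finger parallel gripper is mounted at the origin on the work surface. World frame = base frame: x ahead of the robot, y to its left, z up, the work surface at z = 0. Lengths are in m, angles in rad, forces in N, time in s.
With the tool pointing down it reaches from about 0.3 to 0.95 m from the base axis. Payload 3.1 kg.
Tool frame: the origin (TCP) lies between the finger pads; the fingertips stand 25 mm ahead of it and the grasp point (between the pads) lies 6 mm ahead of it; z points along the fingers, y is the line along which they close (so a half turn about z gives the same grasp; the last joint's range is limited). The gripper opens to 85 mm and grips with 20 to 120 N. Pads are 22 mm wide; open, the fingers measure 114 mm over their backs; the gripper's body (76 mm by 85 mm) begins 54 mm behind the grasp point. The pads swing forward as they close: fully open they stand 13 mm farther back than shut.
Start: joints at [1.254, 0.308, 1.634, -0, 1.2, -0.07], TCP at [0.153, 0.606, 0.256] pointing down, gripper open.
Joint ranges: [-3.06, 3.06], [-0.79, 1.96], [0.05, 2.63], [-1.19, 4.34], [0.05, 2.64], [-2.94, 2.94]. Speed limits (rad/s): [2.79, 2.79, 3.14, 3.14, 3.14, 3.14].

INTERFACE

Orientations are given as a rotation vector (axis times angle).
In Python, from cell import bot, imaging gives the robot as it stands. Calls block until the motion is done:
- bot.move_pose(position, orientation): joint-space move of the TCP to a pose.
- bot.move_l(position, rot=None, max_speed=0.15): straight line of the TCP; rot=None keeps the orientation; max_speed is the mean speed in m/s.
- bot.set_joints(angles): joint-space move.
- bot.gripper_to(opening, strength=None): finger opening in m; strength is the grip in N (None keeps the last); returns when the fingers have stopped.
- bot.dwell(seconds).
- bot.inverse_kinematics(position, orientation): joint angles nearest the present ones, or None.
- imaging.capture(name): name is "scene" or "top" or "wrist"; returns a dict with "color" (400x640x3 uint8, red, green, blue), "fov_y" (degrees; the focal length in pixels is half the picture's height over the tangent of half this angle, whatever the lens; pixels are square), "cx", "cy" (the principal point, pixels), "xyz" and "orientation" of the camera in the world. Camera axes: x right, y down, z forward; pixel columns grow to the right and rows downward; lengths in m; the calibration is good to about 2 mm. A picture is of the moment at which its call begins. There is no depth.
A pose or a line that the arm cannot do raises bot.Unreachable and nothing moves.
- bot.finish_job(): hands the job in; it is judged then, once.
Readings, each from a call of its own:
- bot.read_clock(): time.
- bot.read_joint_pos(): joint angles.
- bot.read_joint_velocities(): joint speeds.
- bot.read_effort(): joint torques, N m.
- bot.read_tcp_pos(): TCP position.
- bot.read_eef_rot(): TCP orientation.
- bot.read_wrist_force(): force on the tool from outside, world axes, zero at the start.
- bot.read_moment(): the same for the moment, N m.
- bot.read_gripper_width(): finger opening in m.
- bot.read_grasp_force(): force on a finger pad.
Only numpy, scipy, OpenCV 4.12 (cv2) and the standard library are available. Lean on these libraries where they do the work, as an engineer would, in place of code of your own. Each camera call takes 0.05 s, during which the arm holds its last target. There are 200 camera calls.

TASK

Two washed sample totes are draining on the sloping wire rack. Take them off and stack them, one on top of the other, on the third tote, which stands empty on the bench, turning each one end for end to the tote under it, so that it stands level on that tote's ledges instead of dropping down inside and jamming wet. Lower them into place rather than letting them fall, keep the bench tote where it stands, and do not disturb the bottles, the jar or the beaker.

Things in the scene. Friction and masses are not known exactly. Their poses are not given: they have to be found in the camera images.
- tote_bench: Bottom tote, empty, level on the bench at any yaw. All 3 totes are alike: white plastic stack-and-nest totes, 197 (x) x 140 (y) x 75 mm high (z, open top), 0.2 to 0.45 kg. Origin: centre of underside. +x: HANDLE end (full-height wall, deep grip rim). -x: POURING end (wall scooped down to 47 mm over the middle 70 mm). Floor 164 x 88 x 3 mm; ends lean out 8 deg, sides 6 deg.
- tote_a: A washed tote, same shape and axes as tote_bench, underside on the rack's 30 deg slope, handle end uphill, pouring end down by the stop. Outside each long side of every tote are two hollow pillars at x = +62 and -21 mm with flat feet at z = 0 (26 mm long, y = 44 to 56 mm); inside they are open channels, 38 mm wide.
- tote_b: The other washed tote, same shape and axes, beside tote_a on the rack, 8 to 24 mm between their rims, lying the same way. Put on another tote the same way round, a tote's feet drop down the channels and it nests, about 30 mm above; turned 180 deg, the feet stand on the ledges.
- tote_bench_handle (a point): Top of tote_bench's handle-end rim, mid-width: x = 93.5, y = 0, z = 75 mm in its frame. Grip here: the rim is 9.5 mm thick (x = 89 to 98.5 mm) at the top; outer face upright from z = 53 to 75 mm; inner face leans to x = 86.5 mm at z = 53; both faces are clear beside the rim, inside down to the floor.
- tote_a_handle (a point): The same point on tote_a. Inside each long side of every tote, ledges at z = 63 mm run from y = 47 to 61.5 mm, cut only by the channels. The side rim is y = 61.5 to 70 mm, z = 59 to 75 mm; at a channel it too can be gripped: the channel's wall below it leans in to y = 57.5 mm at z = 45 mm.
- tote_b_handle (a point): The same point on tote_b. A rightly stacked tote has its origin 63 mm straight above the origin of the one below, with about 5 mm of play each way inside the lower rim, and its handle end over the lower one's pouring end.
- rack: Fixed steel wire draining rack, 215 (x) x 340 mm (y). Origin: centre of its underside. The slope rises 30 deg towards its +x: 85 mm high at the origin, 40 mm at the foot, 138 mm at the top edge. A stop 16 mm proud runs along the foot; nothing stands beyond the top edge. The totes lie side by side at y = about +78 (tote_a) and -78 mm (tote_b), their rims up to 200 mm above the bench.
- amber_bottle: Bystander: amber glass reagent bottle, 72 mm across, 175 mm tall, origin at the centre of its base; stands beside the long -y side of the bench tote, 29 to 46 mm off it.
- white_jar: Bystander: white plastic screw-cap jar, 76 mm across, 100 mm tall, origin at the centre of its base; stands beside the long +y side of the bench tote, 27 to 44 mm off it.
- beaker: Bystander: glass beaker, 68 mm across, 85 mm tall, origin at the centre of its base; stands between rack and bench tote, nearer the robot.
- solvent_bottle: Bystander: aluminium solvent bottle, 88 mm across, 220 mm tall, origin at the centre of its base; stands in the way between rack and bench tote.
There are look-alikes about, which are no part of the job. What is shaped like the tote_a but blue or orange is not meant.

How it is judged:
At the end, for the whole second after the job is handed in: Both washed totes stand stacked on the bench tote, in either order: each with its origin 58 to 68 mm above and within 12 mm of centre of the tote under it, its handle end over that tote's pouring end, level within 0.06 rad, at rest; the bench tote within 30 mm of where it stood (((horizontal distance between tote_a and tote_bench below 0.012 m and z of tote_a in the frame of tote_bench between 0.058 and 0.068 m and x of tote_a_handle in the frame of tote_bench below -0.08 m and angle between each of tote_a, tote_b's own z axis and vertical below 0.06 rad and horizontal distance between tote_b and tote_a below 0.012 m and z of tote_b in the frame of tote_a between 0.058 and 0.068 m and x of tote_b_handle in the frame of tote_a below -0.08 m) or (horizontal distance between tote_b and tote_bench below 0.012 m and z of tote_b in the frame of tote_bench between 0.058 and 0.068 m and x of tote_b_handle in the frame of tote_bench below -0.08 m and angle between each of tote_b, tote_a's own z axis and vertical below 0.06 rad and horizontal distance between tote_a and tote_b below 0.012 m and z of tote_a in the frame of tote_b between 0.058 and 0.068 m and x of tote_a_handle in the frame of tote_b below -0.08 m)) and linear speed of each of tote_a, tote_b, tote_bench below 0.02 m/s and distance of tote_bench from where it was at the start of the episode below 0.03 m and angle between tote_bench's own z axis and vertical below 0.06 rad); the robot touches nothing.
It fails at once if a tote falls free (dropped from more than about 15 mm) ((linear speed of tote_a above 0.55 m/s and contact force between tote_a and anything else below 0.05 N) or (linear speed of tote_b above 0.55 m/s and contact force between tote_b and anything else below 0.05 N)).
It fails at once if the bench tote is pushed more than 30 mm from where it stood (distance of tote_bench from where it was at the start of the episode above 0.03 m).
It fails at once if a bystander (bottles, jar, beaker) is moved more than 20 mm or tipped (distance of any of amber_bottle, solvent_bottle, white_jar, beaker from where it was at the start of the episode above 0.02 m or angle between any of amber_bottle, solvent_bottle, white_jar, beaker's own z axis and vertical above 0.35 rad).
It also fails if it takes over 61 s, if anything falls off the work surface, if the arm or the gripper's body presses on something with over 40 N, if the wrist force passes 120 N, or if a joint passes its speed limit or range.

## Working session

There is one attempt and no reset: what is moved stays moved. The work goes in short steps, each a Python script; the robot and the scene stay as the last script left them, time stands still between calls to the robot, and variables do not carry over. Pictures are saved under pics/ and viewed, at most 13 in all, crops included, and the job is handed in when it is done.

```bash
ls; mkdir -p pics
python3 - <<'E'
from cell import bot, imaging
import cv2,json,numpy as np
for n in ("scene","top"):
    c=imaging.capture(n)
    cv2.imwrite(f"pics/{n}0.png",cv2.cvtColor(c["color"],cv2.COLOR_RGB2BGR))
    print(n,{k:v for k,v in c.items() if k!="color"})
    np.save(f"pics/{n}0.npy",c,allow_pickle=True)
print(bot.read_clock(),bot.read_tcp_pos(),bot.read_eef_rot())
E
```

```text
pics
scene {'fov_y': 47.59181970731202, 'cx': 328.9236021220933, 'cy': 197.92686358276202, 'xyz': array([1.13124173, 0.01006311, 1.20928428]), 'orientation': array([-1.9008427 , -1.92335033,  0.54241307])}
top {'fov_y': 44.1106295833867, 'cx': 316.85645970722004, 'cy': 197.82666042011044, 'xyz': array([0.23349946, 0.00155757, 1.32568398]), 'orientation': array([-2.25485237,  1.94924822, -0.20944184])}
0.1 [0.15251271 0.60537934 0.25516064] [-0.38670514 -3.11727166  0.00324464]
```

View pics/scene0.png

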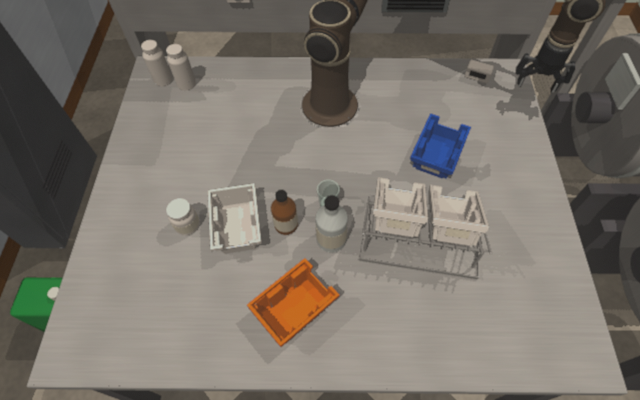

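View pics/top0.png

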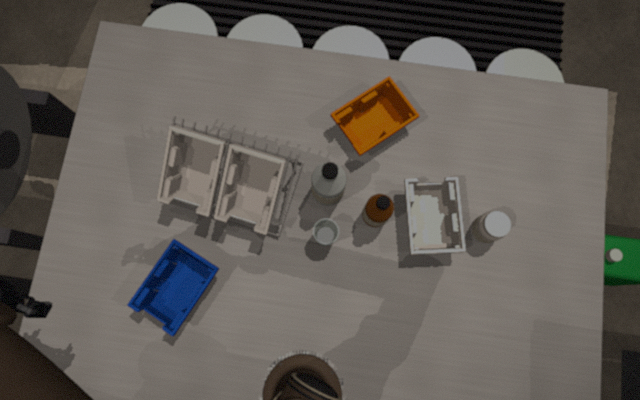

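Run:
```python
import cv2,numpy as np
t=cv2.imread("pics/top0.png");s=cv2.imread("pics/scene0.png")
def crop(im,x,y,w,h,k):
    c=cv2.resize(im[y:y+h,x:x+w],None,fx=k,fy=k,interpolation=cv2.INTER_CUBIC)
    c=cv2.convertScaleAbs(c,alpha=1.15)
    for i in range(0,w,10): cv2.line(c,(i*k,0),(i*k,6 if i%50 else 14),(0,0,255),1); 
    for i in range(0,h,10): cv2.line(c,(0,i*k),(6 if i%50 else 14,i*k),(0,0,255),1)
    return c
cv2.imwrite("pics/c1.png",crop(t,150,110,160,120,5))
a=crop(t,360,160,80*2-20,75+25,4)[:, :]
b=crop(s,190,170,140,100,4)
a=crop(t,390,160,80,100,5); b=crop(s,200,170,80,100,5)
cv2.imwrite("pics/c2.png",np.hstack([a,b]))
```

```text
(no output)
```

View pics/c1.png

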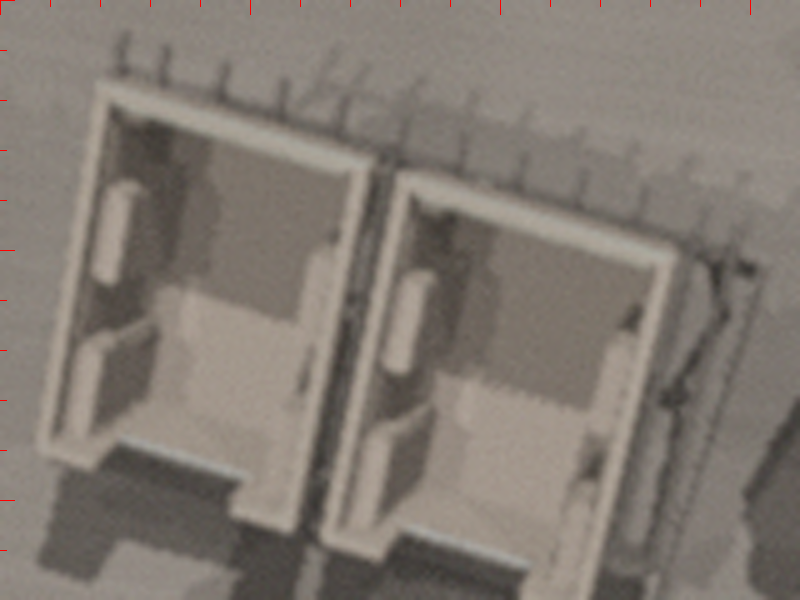

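View pics/c2.png

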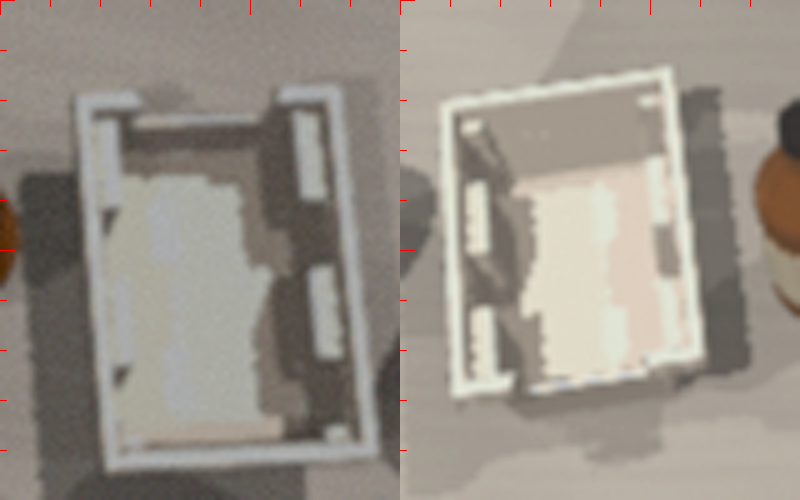

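```bash
cat > h.py <<'E'
import numpy as np, cv2
from scipy.optimize import least_squares
from scipy.spatial.transform import Rotation as R
def K(c):
    f=200/np.tan(np.radians(c["fov_y"])/2); return f
def proj(c,P):
    p=(np.atleast_2d(P)-c["xyz"])@R.from_rotvec(c["orientation"]).as_matrix()
    return p[:,:2]/p[:,2:]*K(c)+[c["cx"],c["cy"]]
def ray_z(c,uv,z):
    d=R.from_rotvec(c["orientation"]).apply([(uv[0]-c["cx"])/K(c),(uv[1]-c["cy"])/K(c),1])
    return c["xyz"]+d*(z-c["xyz"][2])/d[2]
def load(n): return np.load(f"pics/{n}.npy",allow_pickle=True).item()
# outer rim corners handle(+y),handle(-y),pour(+y),pour(-y)
C=np.array([[.0985,.07,.075],[.0985,-.07,.075],[-.0985,.07,.075],[-.0985,-.07,.075]])
def Rt(yaw,slope): return R.from_euler('ZY',[yaw,-slope])
def fit(obs,x0,slope,zprior=None,zs=1.0):
    # obs: list of (cam, idx, uv); returns x,y,z,yaw
    def res(p):
        W=Rt(p[3],slope).apply(C)+p[:3]
        r=np.concatenate([(proj(c,W[i])[0]-uv) for c,i,uv in obs])
        return r if zprior is None else np.append(r,(p[2]-zprior)*zs)
    s=least_squares(res,x0,loss='soft_l1'); return s.x,res(s.x)
E
python3 - <<'E'
from h import *
np.set_printoptions(precision=4,suppress=True)
t=load("top0");s=load("scene0")
f=lambda o,l:[None if p is None else (np.array(o)+(np.array(p)+.5)/5-.5) for p in l]
A=f([150,110],[(98,83),(378,160),(38,452),(297,530)])
B=f([150,110],[(395,175),(678,248),(320,540),None])
# bench: handle end near robot: its +x points to -X world; its +y is world -Y = image right in top
bt=f([390,160],[(378,457),(106,470),(341,87),(78,95)])
bs=f([200,170],[(42,103),(272,68),(53,396),(303,362)])
mk=lambda c,l:[(c,i,p) for i,p in enumerate(l) if p is not None]
for n,o,x0,sl,zp,zs in [("A",mk(t,A),[.5,.4,.083,0],np.pi/6,.083,500),("B",mk(t,B),[.5,.3,.083,0],np.pi/6,.083,500),
  ("bench",mk(t,bt)+mk(s,bs),[.5,-.3,0,3.1],0,0,1e5),("bench top",mk(t,bt),[.5,-.3,0,3.1],0,0,1e5),("bench sc",mk(s,bs),[.5,-.3,0,3.1],0,0,1e5)]:
    x,r=fit(o,x0,sl,zp,zs); print(n,x,r.round(1))
for n,uv,z in [("solv",(330,171),.22),("amber",(384,201),.175),("jar",(495,222),.1),("beaker",(325,231),.085)]: print(n,ray_z(t,uv,z))
for n,uv,z in [("solv",(332,203),.22),("amber",(281,196),.175),("jar",(179,209),.1),("beaker",(329,188),.085)]: print(n,ray_z(s,uv,z))
E
```

```text
A [ 0.5369  0.3444  0.0829 -0.1494] [ 0.3 -0.7 -0.6  0.1 -0.1  0.2  0.4  0.4 -0. ]
B [ 0.5133  0.1947  0.083  -0.1408] [ 0.2 -1.  -0.4  0.3  0.3  0.4 -0. ]
bench [ 0.4965 -0.2731 -0.      3.3238] [ 0.2  0.6 -0.4  0.1  0.1 -0.7 -0.6 -0.4 -0.8 -0.5  0.4 -0.2 -0.8  0.6
  0.2 -0.4 -0. ]
bench top [ 0.4964 -0.2735 -0.      3.3241] [ 0.4  0.7 -0.2  0.2  0.3 -0.6 -0.4 -0.3 -0. ]
bench sc [ 0.4968 -0.2724 -0.      3.3224] [-0.5 -0.4  0.7 -0.1 -0.6  0.7  0.5 -0.3 -0. ]
solv [0.5324 0.0084 0.22  ]
amber [ 0.4902 -0.1288  0.175 ]
jar [ 0.4939 -0.4202  0.1   ]
beaker [ 0.4115 -0.0001  0.085 ]
solv [0.5405 0.0106 0.22  ]
amber [ 0.4933 -0.1263  0.175 ]
jar [ 0.4936 -0.4215  0.1   ]
beaker [0.4085 0.0014 0.085 ]
```

```bash
cat >> h.py <<'E'
TCP=np.array([.0930,0,.071])   # TCP in tote frame when gripping handle (grasp point z=65)
def tool(o,yaw,slope,sign,back=0.,dz=0.):
    """TCP pose for a tote at o,yaw,slope; tool z=-tote z, tool y=sign*tote x"""
    r=Rt(yaw,slope); M=r.as_matrix(); y=sign*M[:,0]; z=-M[:,2]; x=np.cross(y,z)
    p=np.array(o)+r.apply(TCP+[0,0,back])+[0,0,dz]
    return p,R.from_matrix(np.c_[x,y,z]).as_rotvec()
S=np.pi/6
A=([.5369,.3444,.083],-.145); B=([.5133,.1947,.083],-.145)
BEN=np.array([.4965,-.2731,0]); BY=3.3238
def snap(n,out):
    from cell import imaging
    c=imaging.capture(n); np.save(f"pics/{out}.npy",c,allow_pickle=True); return c
def overlay(c,totes,out,k=1):
    im=cv2.cvtColor(c["color"],cv2.COLOR_RGB2BGR)
    im=cv2.resize(im,None,fx=k,fy=k,interpolation=cv2.INTER_CUBIC)
    for o,yaw,sl in totes:
        q=proj(c,Rt(yaw,sl).apply(C)+o)
        for i,j in [(0,1),(1,3),(3,2),(2,0)]:
            cv2.line(im,*[tuple(int(v) for v in ((q[a]+.5)*k-.5).round()) for a in (i,j)],(0,0,255) if i else (255,0,0),1)
    cv2.imwrite(f"pics/{out}.png",im)
E
python3 - <<'E'
from h import *; from cell import bot
np.set_printoptions(precision=3,suppress=True)
for s in (1,-1):
    for n,a in [("preB",tool(*B,S,s,.1)),("B",tool(*B,S,s)),("liftB",tool([B[0][0],B[0][1],.26],-.145,0,s)),("A",tool(*A,S,s)),
      ("hov1",tool(BEN+[0,0,.26],BY-np.pi,0,s)),("pl1",tool(BEN+[0,0,.063],BY-np.pi,0,s)),("hov2",tool(BEN+[0,0,.26],BY,0,s)),("pl2",tool(BEN+[0,0,.126],BY,0,s))]:
        print(s,n,a[0],bot.inverse_kinematics(*a))
E
```

```text
1 preB [0.508 0.195 0.278] [ 0.434 -0.074  2.1   -0.432  0.713  0.85 ]
1 B [0.558 0.188 0.191] [ 0.375  0.134  2.087 -0.527  0.516  0.929]
1 liftB [0.605 0.181 0.331] [ 0.222  0.265  1.537 -0.     1.34   0.367]
1 A [0.581 0.338 0.191] [ 0.611  0.317  1.855 -0.594  0.66   1.175]
1 hov1 [ 0.588 -0.256  0.331] [-0.479  0.284  1.513 -0.     1.345 -0.661]
1 pl1 [ 0.588 -0.256  0.134] [-0.479  0.471  1.677 -0.     0.994 -0.661]
1 hov2 [ 0.405 -0.29   0.331] [-0.709 -0.005  1.84  -0.     1.306  2.251]
1 pl2 [ 0.405 -0.29   0.197] [-0.709  0.133  1.979 -0.     1.029  2.251]
-1 preB [0.508 0.195 0.278] [ 0.434 -0.074  2.1   -0.432  0.713 -2.291]
-1 B [0.558 0.188 0.191] [ 0.375  0.134  2.087 -0.527  0.516 -2.213]
-1 liftB [0.605 0.181 0.331] [ 0.222  0.265  1.537 -0.     1.34  -2.775]
-1 A [0.581 0.338 0.191] [ 0.611  0.317  1.855 -0.594  0.66  -1.967]
-1 hov1 [ 0.588 -0.256  0.331] [-0.479  0.284  1.513 -0.     1.345  2.481]
-1 pl1 [ 0.588 -0.256  0.134] [-0.479  0.471  1.677 -0.     0.994  2.481]
-1 hov2 [ 0.405 -0.29   0.331] [-0.709 -0.005  1.84  -0.     1.306 -0.891]
-1 pl2 [ 0.405 -0.29   0.197] [-0.709  0.133  1.979 -0.     1.029 -0.891]
```

Run:
```python
from h import *; from cell import bot
np.set_printoptions(precision=4,suppress=True)
print(bot.read_clock())
bot.move_pose(*tool(*B,S,1,.1)); print(bot.read_clock(),bot.read_tcp_pos())
c=snap("wrist","w1"); overlay(c,[(A[0],A[1],S),(B[0],B[1],S)],"w1"); print({k:v for k,v in c.items() if k!="color"})
```

```text
0.1
2.0667 [0.5085 0.1961 0.2778]
{'fov_y': 64.15933562440188, 'cx': 322.478978241847, 'cy': 199.16961320883132, 'xyz': array([0.4631, 0.288 , 0.3802]), 'orientation': array([ 2.6808, -0.3145,  0.6905])}
```

View pics/w1.png

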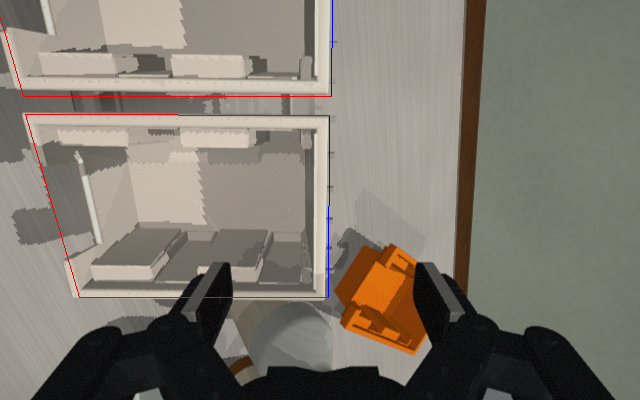

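```bash
cat >> h.py <<'E'
def pick(T):
    from cell import bot
    bot.gripper_to(.05,100)
    p,r=tool(*T,S,1); bot.move_l(p,r,.12)
    bot.gripper_to(0.0,100)
    print("grip",bot.read_clock(),bot.read_gripper_width(),bot.read_grasp_force(),bot.read_tcp_pos()-p)
    bot.move_l(p+[0,0,.05],r,.1)
    q,rl=tool([T[0][0],T[0][1],.26],T[1],0,1)
    bot.move_l([p[0],p[1],q[2]],rl,.12)
    print("lift",bot.read_clock(),bot.read_gripper_width(),bot.read_grasp_force(),bot.read_wrist_force(),bot.read_moment())
E
python3 - <<'E'
from h import *; from cell import bot
np.set_printoptions(precision=4,suppress=True)
pick(B)
c=snap("wrist","w2"); p=bot.read_tcp_pos(); M=R.from_rotvec(bot.read_eef_rot()).as_matrix(); x=M[:,1]; yaw=np.arctan2(x[1],x[0])
o=p-Rt(yaw,0).apply(TCP); print(o,yaw,M[:,2]); overlay(c,[(o,yaw,0)],"w2")
E
```

```text
grip 3.9833 0.010219054032599413 97.97047291067429 [-0.0021  0.0004  0.0001]
lift 5.5333 0.009007086217249334 97.95546339824796 [ 0.5087  0.9581 -3.7708] [-0.0139 -0.2694  0.0246]
[0.4647 0.2014 0.2581] -0.14470626862599056 [-0.0024 -0.001  -1.    ]
```

View pics/w2.png

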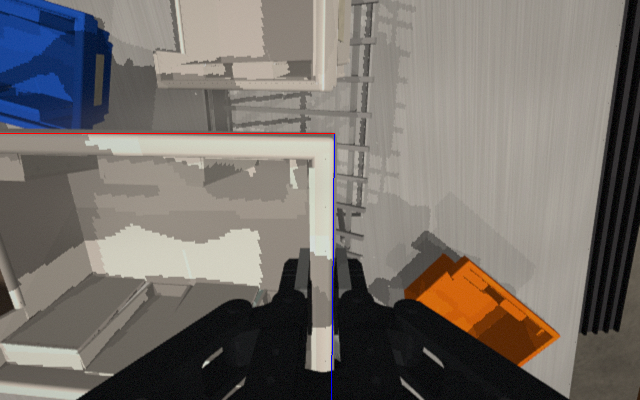

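Run:
```python
from h import *
c=load("w2"); g=cv2.GaussianBlur(cv2.cvtColor(c["color"],cv2.COLOR_RGB2GRAY),(5,5),1).astype(float)
d=np.diff(g[118:150],axis=0)
o=np.array([0.4647,0.2014,0.2581]);yaw=-.1447
obs=[]
for u in (2,30,60,90,120,150,180,210,240,270,300): obs.append((u,118.5+np.argmax(d[:,u-1:u+2].mean(1))))
obs=np.array(obs); print(obs.tolist())
piv=TCP-[0,0,.006]
def line(pitch):
    q=Rt(yaw,0).apply(R.from_euler('y',-pitch).apply(np.array([[.09,.07,.075],[-.09,.07,.075]])-piv)+piv)+o
    q=proj(c,q); return np.interp(obs[:,0],q[::-1,0],q[::-1,1])
for p in (-.06,-.03,0,.03,.06): print(p,line(p).round(1))
```

```text
[[2.0, 132.5], [30.0, 132.5], [60.0, 127.5], [90.0, 133.5], [120.0, 134.5], [150.0, 134.5], [180.0, 134.5], [210.0, 135.5], [240.0, 135.5], [270.0, 136.5], [300.0, 136.5]]
-0.06 [135.5 135.2 135.  134.8 134.5 134.3 134.1 133.8 133.6 133.3 133.1]
-0.03 [134.2 134.1 134.  133.9 133.7 133.6 133.5 133.4 133.3 133.2 133. ]
0 [133. 133. 133. 133. 133. 133. 133. 133. 133. 133. 133.]
0.03 [131.8 131.9 132.  132.1 132.2 132.3 132.4 132.5 132.7 132.8 132.9]
0.06 [130.5 130.7 131.  131.2 131.4 131.7 131.9 132.1 132.4 132.6 132.8]
```

```bash
cat >> h.py <<'E'
def crop2(out,boxes,k):
    ims=[]
    for (c,totes,(x,y,w,h)) in boxes:
        im=cv2.cvtColor(c["color"],cv2.COLOR_RGB2BGR)[y:y+h,x:x+w]
        im=cv2.resize(im,None,fx=k,fy=k,interpolation=cv2.INTER_CUBIC)
        for col,(o,r) in zip([(0,0,255),(0,200,0)],totes):
            q=((proj(c,r.apply(C)+o)-[x,y]+.5)*k-.5).round().astype(int)
            cv2.polylines(im,[q[[0,1,3,2]]],True,col,1)
        ims.append(im)
    cv2.imwrite(f"pics/{out}.png",np.hstack(ims))
def held():
    from cell import bot
    r=R.from_rotvec(bot.read_eef_rot()); M=r.as_matrix(); rt=R.from_matrix(np.c_[M[:,1],np.cross(-M[:,2],M[:,1]),-M[:,2]])
    return bot.read_tcp_pos()-rt.apply(TCP),rt
E
python3 - <<'E'
from h import *; from cell import bot
np.set_printoptions(precision=4,suppress=True)
bot.move_pose(*tool(BEN+[0,0,.26],BY-np.pi,0,1)); print(bot.read_clock(),bot.read_grasp_force())
p,r=tool(BEN+[0,0,.13],BY-np.pi,0,1); bot.move_l(p,r,.12)
o,rt=held(); print(bot.read_clock(),o,rt.as_rotvec())
s=snap("scene","s3"); t=snap("top","t3"); w=snap("wrist","w3")
b=(BEN,Rt(BY,0))
crop2("h3",[(t,[(o,rt),b],(380,130,100,130)),(s,[(o,rt),b],(190,130,100,130))],4)
E
```

```text
7.2167 97.93889477849007
8.45 [ 0.4974 -0.2736  0.1311] [-0.0013 -0.0019  0.1823]
```

View pics/h3.png

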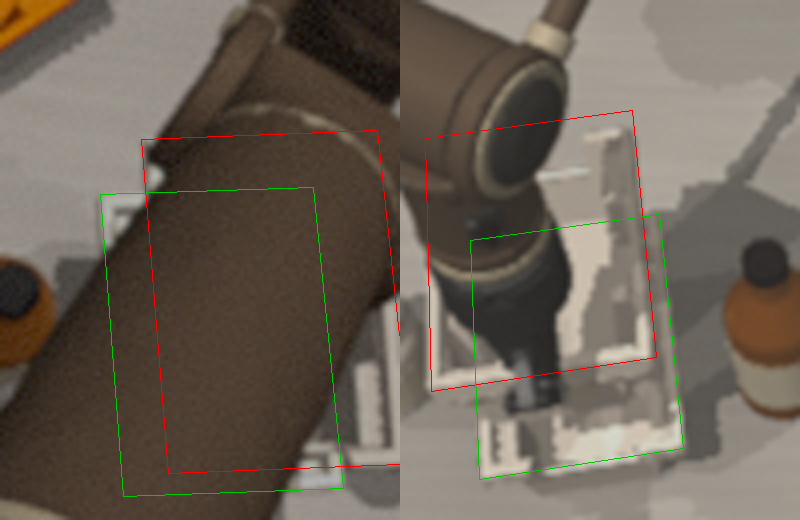

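```bash
cat >> h.py <<'E'
def place(o,yaw,sag=.08):
    from cell import bot
    _,r=tool(o,yaw,-sag,1)
    at=lambda dz: np.array(o)+Rt(yaw,0).apply(TCP)+[0,0,dz]
    bot.move_l(at(.03),r,.1)
    bot.dwell(.1); f0=bot.read_wrist_force()
    for dz in np.arange(.014,-.0085,-.002):
        bot.move_l(at(dz),r,.05)
        f=bot.read_wrist_force()-f0
        if np.linalg.norm(f)>2: print(round(dz,3),bot.read_tcp_pos()-at(0),f.round(1))
        if f[2]>6 or np.linalg.norm(f[:2])>12: break
    print("down",bot.read_clock(),bot.read_moment())
E
python3 - <<'E'
from h import *; from cell import bot
np.set_printoptions(precision=4,suppress=True)
place(BEN+[0,0,.063],BY-np.pi)
c=snap("scene","s4"); w=snap("wrist","w4"); b=(BEN,Rt(BY,0)); o=(BEN+[0,0,.063],Rt(BY-np.pi,0))
crop2("h4",[(c,[o,b],(190,130,100,130)),(w,[o,b],(80,0,400,520))][:1],4)
im=np.zeros((520,800,3),np.uint8); im[:,:400]=cv2.imread("pics/h4.png"); ww=cv2.cvtColor(w["color"],cv2.COLOR_RGB2BGR); im[:250,400:]=cv2.resize(ww,(400,250)); cv2.imwrite("pics/h4.png",im)
E
```

```text
0.0 [ 0.0003 -0.0002  0.0005] [ 0.8 -0.5  2.4]
-0.002 [ 0.0009 -0.0003 -0.0009] [ 2.1 -0.2  6.3]
down 11.6833 [ 0.1285  0.0649 -0.1124]
```

View pics/h4.png

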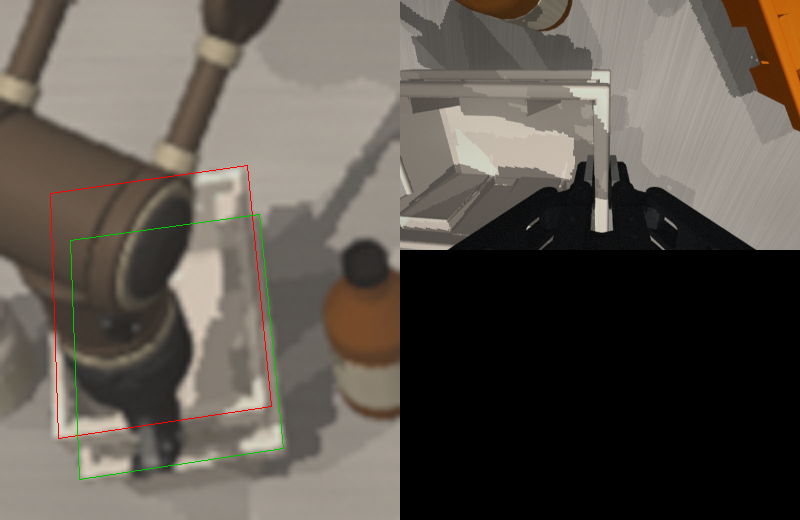

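Run:
```python
from h import *; from cell import bot
np.set_printoptions(precision=4,suppress=True)
bot.gripper_to(.04); bot.dwell(.2)
p=bot.read_tcp_pos(); bot.move_l(p+[0,0,.2],None,.15)
bot.move_pose(*tool([A[0][0],A[0][1],.28],A[1],0,1))
bot.move_pose(*tool(*A,S,1,.1)); print(bot.read_clock())
s=snap("scene","s5"); t=snap("top","t5"); w=snap("wrist","w5")
b=(BEN,Rt(BY,0)); o=(BEN+[0,0,.063],Rt(BY-np.pi,0))
crop2("h5",[(t,[o,b],(390,150,100,120)),(s,[o,b],(190,150,100,120))],4)
im=cv2.imread("pics/h5.png"); overlay(w,[(A[0],A[1],S)],"x"); x=cv2.imread("pics/x.png")[:, :400] ; x2=cv2.imread("pics/x.png")
im=np.vstack([im[:,:], np.zeros((120,800,3),np.uint8)])
cv2.imwrite("pics/h5.png",np.vstack([im[:480],])); 
im=cv2.resize(im[:480],(520,312)); cv2.imwrite("pics/h5.png",np.vstack([cv2.imread("pics/h5.png")[:340],cv2.resize(x2,(800,500))[:260]]) if 0 else np.vstack([cv2.resize(cv2.imread("pics/h5.png"),(560,336)),cv2.resize(x2[:300],(560,262))]))
```

```text
16.6167
```

View pics/h5.png

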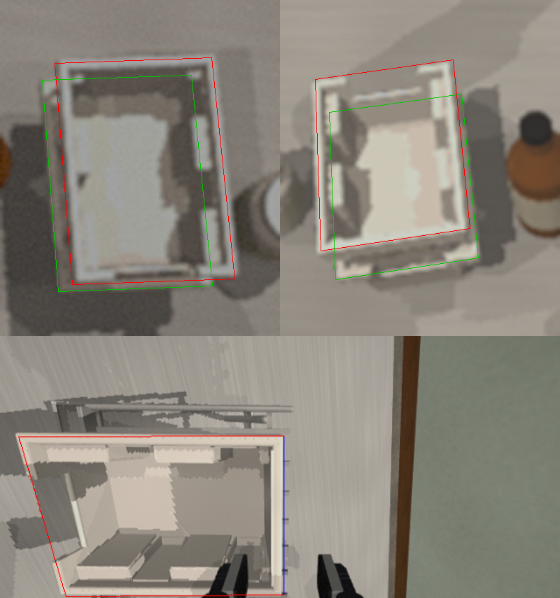

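Run:
```python
from h import *; from cell import bot
np.set_printoptions(precision=4,suppress=True)
pick(A)
p=bot.read_tcp_pos(); bot.move_l(p+[0,0,.05],tool(*A,-.08,1)[1],.12)
bot.move_pose(*tool(BEN+[0,0,.30],BY,-.08,1)); print(bot.read_clock(),bot.read_grasp_force(),bot.read_wrist_force())
T=BEN+[0,0,.126]
r=tool(T,BY,-.08,1)[1]; bot.move_l(T+Rt(BY,0).apply(TCP)+[0,0,.05],r,.12)
o=(T+[0,0,.05],Rt(BY,0)); u=(BEN+[0,0,.063],Rt(BY-np.pi,0))
s=snap("scene","s6"); t=snap("top","t6"); print(bot.read_clock(),bot.read_tcp_pos()-T-Rt(BY,0).apply(TCP))
crop2("h6",[(t,[o,u],(390,130,100,130)),(s,[o,u],(190,130,100,130))],4)
```

```text
grip 18.45 0.01011123502697298 99.18802082072943 [-0.002   0.0008  0.0007]
lift 20.0 0.009123366966543906 98.10080252587795 [-0.9228  0.0104 -4.0383] [-0.0331 -0.2894  0.0405]
22.8833 98.23293758556247 [ 0.0049 -0.2005 -4.5313]
24.1 [ 0.0006 -0.0006  0.0512]
```

View pics/h6.png

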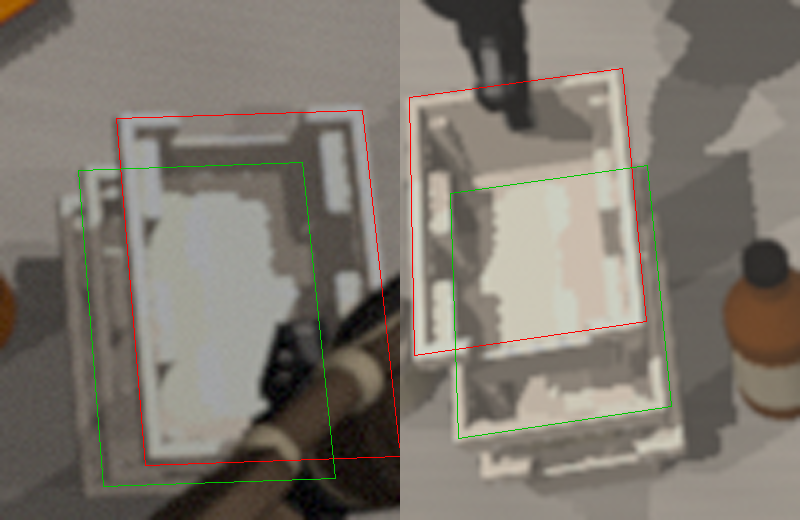

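Run:
```python
from h import *; from cell import bot
np.set_printoptions(precision=4,suppress=True)
place(BEN+[0,0,.126],BY)
```

```text
0.012 [ 0.    -0.     0.012] [-1.7  1.8 -0.1]
0.002 [-0.0001  0.0001  0.0018] [-2.4  0.5  0.2]
0.0 [ 0.0002 -0.0003  0.0005] [-3.2  0.2  3. ]
-0.002 [ 0.0002 -0.0005 -0.0011] [-5.6  1.8  7.4]
down 27.0167 [-0.004   0.3241  0.0182]
```

Contact came at the expected 126 mm, so the tote is seated. I'll release, retreat and look once more.

Run:
```python
from h import *; from cell import bot
np.set_printoptions(precision=4,suppress=True)
bot.gripper_to(.04); bot.dwell(.2)
p=bot.read_tcp_pos(); bot.move_l(p+[0,0,.14],None,.15)
bot.set_joints([.5]+list(bot.read_joint_pos()[1:])); bot.dwell(.3); print(bot.read_clock())
s=snap("scene","s7"); t=snap("top","t7")
u=(BEN+[0,0,.126],Rt(BY,0)); b=(BEN,Rt(BY,0))
crop2("h7",[(t,[u,b],(390,140,100,130)),(s,[u,b],(190,130,100,130))],4)
```

```text
31.0917
```

View pics/h7.png

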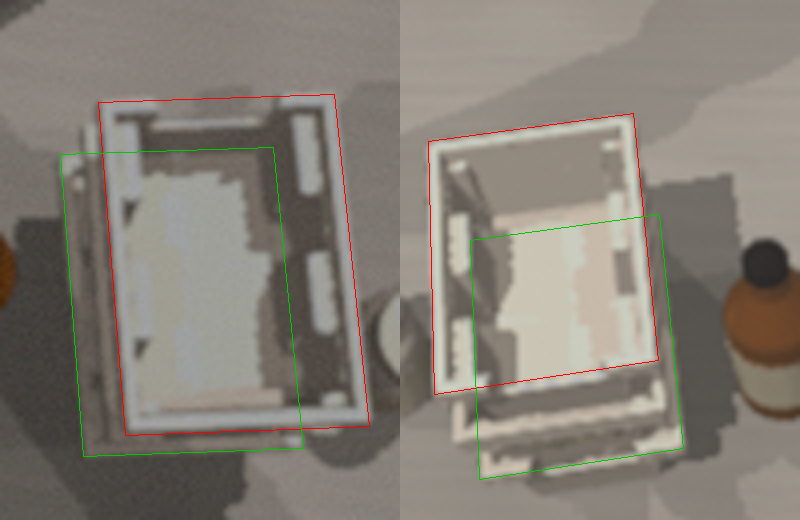

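The picture shows all three totes stacked level. The top rim lies on its predicted outline in both views (top camera about (98,102) to (369,425), scene camera about (429,142) to (658,361)), and the bench tote has not moved.

```bash
python3 -c "
from cell import bot
print(bot.finish_job())"
```

```text
the job is handed in; nothing more can be done
None
```

Both washed totes are stacked on the bench tote, each turned end for end, and the job was handed in at about 31 s; the last pictures show the stack level, the top tote on its target outline and the bench tote unmoved, but the hand-in gave no verdict.

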